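Scoop two brass knobs into the counting scale

ROBOT

A 6-joint arm with a two-finger parallel gripper is mounted at the origin on the work surface. World frame = base frame: x ahead of the robot, y to its left, z up, the work surface at z = 0. Lengths are in m, angles in rad, forces in N, time in s.
With the tool pointing down it reaches from about 0.25 to 0.725 m from the base axis. Payload 4 kg.
Tool frame: the origin (TCP) lies midway between the tips of the shut fingers; the grasp point (between the pads) lies 19 mm behind it; z points along the fingers, y is the line along which they close (so a half turn about z gives the same grasp; the last joint's range is limited). The gripper opens to 85 mm and grips with 20 to 120 N. Pads are 22 mm wide; open, the fingers measure 114 mm over their backs; the gripper's body (76 mm by 85 mm) begins 54 mm behind the grasp point. The pads swing forward as they close: fully open they stand 13 mm farther back than shut.
Start: joints at [-1.236, 0.241, 0.005, 1.335, 0, 1.571], TCP at [0.164, -0.472, 0.231] pointing down, gripper open.
Joint ranges: [-2.72, 2.72], [-1.05, 1.87], [-1.09, 1.28], [-1.99, 2.15], [-1.42, 1.44], [-3.14, 3.14]. Speed limits (rad/s): [2.79, 2.79, 3.14, 3.14, 3.14, 3.14].

INTERFACE

Orientations are given as a unit quaternion [x, y, z, w].
In Python, from workcell import bot gives the robot as it stands.
- The arm moves only by the tool move_arm, never from a script. Its argument "motion" is a list of rows, each an object of numbers: "x", "y", "z": the shift along the tool's x, y, z in cm; "yaw": the turn about the tool's z in degrees. A call has 1 to 20 rows; each row is the pose to reach, as a shift and turn from the pose commanded when the call began, along the tool's axes at that moment; what a row does not reach only later rows make up. A row lasts 1/8 s, in which the tool goes at most 62.5 mm and 10.7 degrees, less where a joint would pass 70% of its speed; a pose out of reach is approached as far as the arm can. A call with a gripper value outside its range is refused whole. "gripper" is the opening, from -1 (shut) to 1 (fully open), set as the call begins (left out, the last holds). The fingers move at their own pace and stop on an object; the grip force is fixed at half the most. Time passes only in rows, so rows that repeat a pose let the fingers close. It gives the time, the measured TCP pose, the force, the opening and the grip force at its end, in the units of the state.
- bot.get_obs(): the state, without advancing time (a new reading comes with each control period).
- bot.camera(name): name is "side" or "top" or "wrist"; returns the picture (384x512x3 uint8, blue, green, red); there is no depth.
- bot.camera_model(name): a dict with "K" (3x3 intrinsics, pixels), "dist" ([k1, k2, p1, p2, k3] as OpenCV has them; the pictures are not rectified), "world_from_camera" (4x4, takes a point from camera to world coordinates). Camera axes: x right, y down, z forward; pixel columns grow to the right and rows downward; lengths in m; the calibration is good to about 2 mm. A picture is of the moment at which its call begins: read the wrist's pose just before it. camera_model takes no time and is no camera call; for the wrist camera it gives the pose at the moment of the call.
- bot.job_done(): hands the job in; it is judged then, once.
Trained networks look in the newest picture that a camera, given by its name, has taken for a name from the list of things; names that differ only in an ending like _2 or _b are one class to them, and where a whole thing is asked for, a point or a joint stands for the part that bears it (a point fixed in the world has none). Each returns a list of dicts, best first, with "score" (0 to 1); they miss things now and then, are a little off and sometimes report something else, mostly with a low value. They report only what shows in the picture. A call takes as long as a camera call.
- bot.cut_out(camera, name): "mask" (384x512 bool, what is visible of it) and "centre" ([row, column] in pixels, amid what is visible of it).
The state is a dict: "clock": time; "joint_pos": joint angles; "joint_vel": joint speeds; "tau": joint torques, N m; "eef_pos": TCP position; "tool_rot": TCP orientation; "ft_force": force on the tool from outside, world axes, zero at the start; "ft_torque": the same for the moment, N m; "grip_width": finger opening in m; "grasp_force": force on a finger pad.
Only numpy, scipy, OpenCV 4.12 (cv2) and the standard library are available. Lean on these libraries where they do the work, as an engineer would, in place of code of your own. Each camera call takes 0.05 s, during which the arm holds its last target. There are 200 camera calls.

TASK

Use the hand scoop to scoop up both round brass knobs from the grey trough and tip them into the steel bowl on the counting scale, not the spare bowl standing on the bench. Then set the scoop down again, flat on its base, on the bench or back in the trough, and let go of it.

Things in the scene. Friction and masses are not known exactly. Their poses are not given: they have to be found in the camera images.
- scoop: Steel scoop in the grey trough, facing along it. Origin: underside, below the handle; +x to the mouth. Handle: upright black post 24 (x) by 32 (y), 115 mm tall; hold it at 90, above the pan. Pan: back wall x = 13, 40 high; lip x = 115; 84 wide at the back, 100 at the mouth, sides 36 high, 10 at the mouth; floor nearly flat, so tilt the mouth up a little to keep balls in, 40 deg down to pour. 0.25 kg
- knob_a: Brass ball knob, 32 mm diameter, 100 g, origin at its centre; it rolls. It lies in the trough between lip and end wall. Trough: fixed, inside 280 x 110 mm, floor 4 mm and top edge 44 mm above the bench. At the start the scoop is parallel to it and centred; the end wall is 255 mm ahead of the scoop's origin. Pushed to that wall along the floor, the lip runs under the balls.
- knob_b: The same as knob_a: the other 32 mm brass ball in the trough. Origin at its centre.
- scale_bowl (a point): Centre of the inner floor of the round steel bowl fixed on the grey counting scale (190 mm square, 52 mm high, fixed, small display and keys). Floor 59 mm above the bench; inner radius 57 mm at the floor, 77 mm at the rim, which is 46 mm above this point. z up. A spare bowl of the same shape stands on the bench itself and is not the target.

How it is judged:
On the way:
1. both knobs lie in the pan of the scoop and the scoop is raised more than 60 mm off the bench (height (world z) of scoop above 0.06 m and x of knob_a in the frame of scoop between 0.01 and 0.115 m and y of knob_a in the frame of scoop between -0.048 and 0.048 m and z of knob_a in the frame of scoop between 0.01 and 0.05 m and x of knob_b in the frame of scoop between 0.01 and 0.115 m and y of knob_b in the frame of scoop between -0.048 and 0.048 m and z of knob_b in the frame of scoop between 0.01 and 0.05 m), for 0.2 s.
At the end, for the whole second after the job is handed in: Both knobs lie inside the bowl on the scale (centres within 70 mm of its axis and 5 to 50 mm above its floor), and the scoop stands on its base on the bench or in the trough (base under 20 mm high, within 10 degrees of upright), released and at rest (horizontal distance between each of knob_a, knob_b and scale_bowl below 0.07 m and z of knob_a in the frame of scale_bowl between 0.005 and 0.05 m and z of knob_b in the frame of scale_bowl between 0.005 and 0.05 m and height (world z) of scoop below 0.02 m and angle between scoop's own z axis and vertical below 0.18 rad and linear speed of scoop below 0.05 m/s); the robot touches nothing.
It also fails if it takes over 64 s, if anything falls off the work surface, if the arm or the gripper's body presses on something with over 40 N, if the wrist force passes 120 N, or if a joint passes its speed limit or range.

## Working session

There is one attempt and no reset: what is moved stays moved. The work goes in short steps, Python scripts to look and compute and a tool call to move; the robot and the scene stay as the last step left them, time stands still between calls to the robot, and variables do not carry over. Pictures are saved under pics/ and viewed, at most 10 in all, crops included, and the job is handed in when it is done.

Besides the shell and the picture viewer there is one more tool, called as a command line: name --argument value ..., lists and objects as JSON in quotes. move_arm: Moves the arm, as the interface text tells. Its arguments: {"type":"object","properties":{"motion":{"type":"array"},"gripper":{"type":"number"}},"required":["motion"]}

```bash
mkdir -p pics; ls; python3 - <<'E'
from workcell import bot
import cv2,numpy as np
o=bot.get_obs();print(o['clock'],o['eef_pos'],o['tool_rot'],o['grip_width'])
for c in ['top','side']:
    im=bot.camera(c);cv2.imwrite(f'pics/{c}1.png',im)
    for n in ['scoop','knob_a','scale_bowl']:
        try:
            for d in bot.cut_out(c,n)[:4]: print(c,n,d['score'],d['centre'],d['mask'].sum())
        except Exception as e: print(n,e)
    m=bot.camera_model(c);print(np.round(m['K'],1).tolist(),m['dist'],np.round(m['world_from_camera'],3).tolist())
E
```

```text
pics
0.0 [ 0.16410435 -0.47166023  0.23041623] [ 9.86018361e-01  1.66633526e-01 -1.48249530e-04 -1.01901753e-03] 0.08548009644834885
top scoop 0.87 [193.4, 388.8] 2209
top knob_a 0.56 [198.3, 348.6] 140
top knob_a 0.55 [197.1, 312.0] 128
top scale_bowl 0.87 [200.2, 213.7] 6833
[[374.9, 0.0, 256.2], [0.0, 374.9, 192.7], [0.0, 0.0, 1.0]] [-0.12722229  0.          0.          0.          0.        ] [[-0.009, -0.994, 0.108, 0.439], [-1.0, 0.012, 0.027, 0.015], [-0.028, -0.108, -0.994, 0.905], [0.0, 0.0, 0.0, 1.0]]
side scale_bowl 0.94 [240.3, 267.3] 7100
[[434.2, 0.0, 262.4], [0.0, 434.2, 194.4], [0.0, 0.0, 1.0]] [-0.00390779  0.          0.          0.          0.        ] [[-0.992, -0.095, 0.088, 0.451], [-0.13, 0.729, -0.672, 0.726], [-0.0, -0.677, -0.736, 0.835], [0.0, 0.0, 0.0, 1.0]]
```

View pics/top1.png

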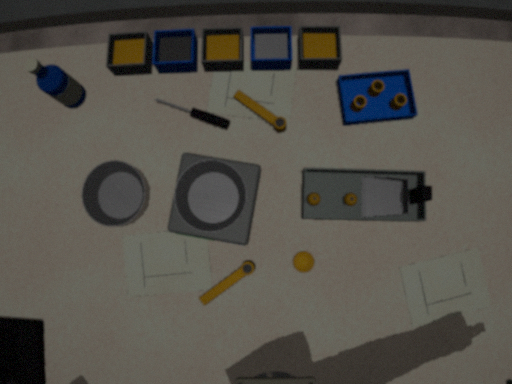

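View pics/side1.png

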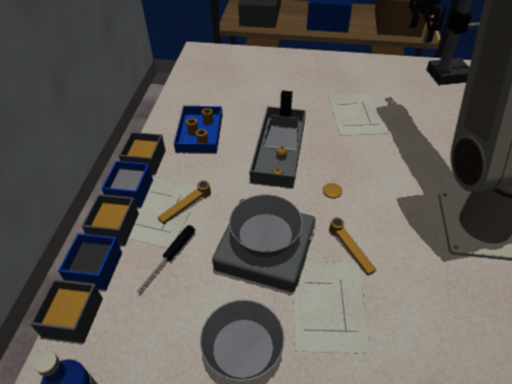

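```bash
cat > h.py <<'E'
from workcell import bot
import cv2,numpy as np
def px2w(m,uv,z):
    p=cv2.undistortPoints(np.array(uv,float).reshape(-1,1,2),m['K'],np.array(m['dist'])).reshape(-1,2)
    T=np.array(m['world_from_camera']);d=np.c_[p,np.ones(len(p))]@T[:3,:3].T
    return T[:3,3]+d*((z-T[2,3])/d[:,2])[:,None]
def totool(o,target):
    from scipy.spatial.transform import Rotation as R
    return R.from_quat(o['tool_rot']).inv().apply(np.array(target)-o['eef_pos'])*100
E
python3 - <<'E'
from h import *
m=bot.camera_model('top')
f=lambda uv,z:print(np.round(px2w(m,uv,z),4).tolist())
f([[303,169],[425,172],[425,220],[302,219]],.044)
f([[348.6,198.3],[312,197.1]],.020)
f([[421,194]],.119)
f([[210,194]],.105);f([[215,199]],.059)
im=cv2.imread('pics/top1.png')
cv2.imwrite('pics/crop.png',cv2.resize(im[150:250,160:450],None,fx=2.7,fy=2.7,interpolation=cv2.INTER_CUBIC))
E
```

```text
[[0.586, -0.0709, 0.044], [0.5761, -0.3607, 0.044], [0.4631, -0.3542, 0.044], [0.47, -0.066, 0.044]]
[[0.5185, -0.1802, 0.02], [0.5224, -0.0931, 0.02]]
[[0.5166, -0.316, 0.119]]
[[0.5238, 0.1365, 0.105]]
[[0.5171, 0.132, 0.059]]
```

View pics/crop.png

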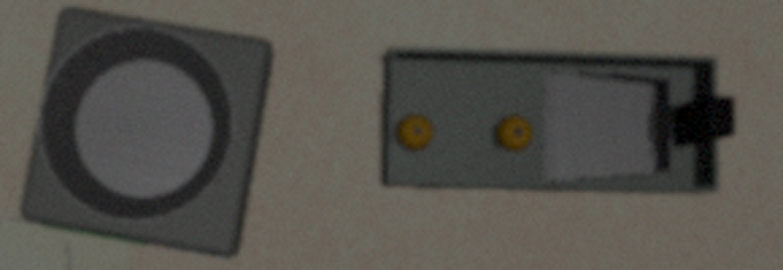

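```bash
python3 - <<'E'
from h import *
print(totool(bot.get_obs(),[.519,-.326,.22]))
E
```

```text
[38.30636994 -2.14862142  1.11717519]
```

move_arm --motion '[{"x": 5.5, "y": -0.3, "z": 0.2, "yaw": -10}, {"x": 11, "y": -0.6, "z": 0.4, "yaw": -20}, {"x": 16.5, "y": -0.9, "z": 0.5, "yaw": -30}, {"x": 22, "y": -1.2, "z": 0.7, "yaw": -40}, {"x": 27.5, "y": -1.5, "z": 0.8, "yaw": -50}, {"x": 33, "y": -1.8, "z": 1.0, "yaw": -60}, {"x": 38.3, "y": -2.1, "z": 1.1, "yaw": -69}, {"x": 38.3, "y": -2.1, "z": 1.1, "yaw": -69}, {"x": 38.3, "y": -2.1, "z": 1.1, "yaw": -69}]' --gripper 1

```text
clock: 1.52
eef_pos: [0.5188, -0.3264, 0.2199]
tool_rot: [0.718, 0.696, -0.0, -0.0]
ft_force: [0.3, 0.1, -0.1]
grip_width: 0.0854
grasp_force: 0.0
```

```bash
python3 - <<'E'
from h import *
from scipy.spatial.transform import Rotation as R
o=bot.get_obs();m=bot.camera_model('wrist');im=bot.camera('wrist');cv2.imwrite('pics/w1.png',im)
print(o['clock'],o['eef_pos'],R.from_quat(o['tool_rot']).as_matrix().round(3).tolist(),o['joint_pos'].round(2))
print(np.round(m['world_from_camera'],3).tolist())
for n in ['scoop','knob_a']:
    for d in bot.cut_out('wrist',n)[:3]:print(n,d['score'],d['centre'],px2w(m,[d['centre'][::-1]],.02))
E
```

```text
1.525 [ 0.51877489 -0.32643345  0.21988884] [[0.032, 0.999, -0.001], [0.999, -0.032, 0.0], [0.0, -0.001, -1.0]] [-0.56  0.48  0.32  1.41 -0.    1.04]
[[1.0, -0.029, -0.01, 0.521], [-0.031, -0.959, -0.282, -0.255], [-0.002, 0.282, -0.959, 0.363], [0.0, 0.0, 0.0, 1.0]]
scoop 0.76 [124.7, 260.0] [[ 0.52239685 -0.27479537  0.02      ]]
knob_a 0.86 [37.0, 254.6] [[ 0.51925086 -0.18340045  0.02      ]]
```

View pics/w1.png

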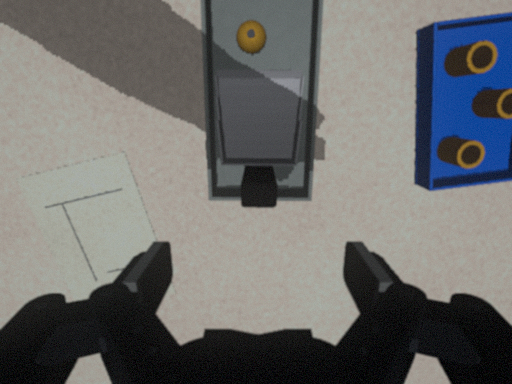

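```bash
python3 - <<'E'
from h import *
m=bot.camera_model('wrist')
f=lambda uv,z:print(np.round(px2w(m,uv,z),4).tolist())
f([[241,207],[277,207],[259,207],[258,180]],.119)
f([[217,77],[303,77]],.008)
f([[208,199],[312,199],[205,20],[321,20]],.044)
im=cv2.imread('pics/w1.png')[0:215,190:340]
im=np.clip(im.astype(float)*2.5,0,255).astype('uint8')
cv2.imwrite('pics/w1c.png',cv2.resize(im,None,fx=2.7,fy=2.7,interpolation=cv2.INTER_CUBIC))
E
```

```text
[[0.5023, -0.3407, 0.119], [0.5342, -0.3418, 0.119], [0.5183, -0.3413, 0.119], [0.5182, -0.3166, 0.119]]
[[0.4746, -0.2218, 0.008], [0.5726, -0.225, 0.008]]
[[0.4596, -0.3558, 0.044], [0.579, -0.3597, 0.044], [0.4711, -0.1725, 0.044], [0.5845, -0.1762, 0.044]]
```

View pics/w1c.png

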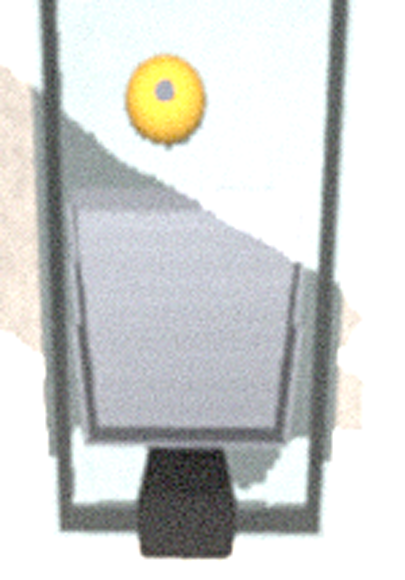

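move_arm --motion '[{"x": -0.3, "z": 5}, {"x": -0.3, "z": 10}, {"x": -0.3, "z": 14.0}, {"x": -0.3, "z": 14.8}, {"x": -0.3, "z": 14.8}]'

```text
invalid input at $.motion[0]: expected keys x, y, z, yaw
```

move_arm --motion '[{}, {}, {}, {}, {}, {}]' --gripper -1

```text
invalid input at $.motion[0]: expected keys x, y, z, yaw
```

move_arm --motion '[{"x": -0.3, "y": 0, "z": 5, "yaw": 0}, {"x": -0.3, "y": 0, "z": 10, "yaw": 0}, {"x": -0.3, "y": 0, "z": 14.0, "yaw": 0}, {"x": -0.3, "y": 0, "z": 14.8, "yaw": 0}, {"x": -0.3, "y": 0, "z": 14.8, "yaw": 0}]'

```text
clock: 2.3
eef_pos: [0.5188, -0.3303, 0.0732]
tool_rot: [0.719, 0.695, 0.0, 0.0]
ft_force: [0.1, -0.7, 0.1]
grip_width: 0.0856
grasp_force: 0.0
```

move_arm --motion '[{"x": 0, "y": 0, "z": 0, "yaw": 0}, {"x": 0, "y": 0, "z": 0, "yaw": 0}, {"x": 0, "y": 0, "z": 0, "yaw": 0}, {"x": 0, "y": 0, "z": 0, "yaw": 0}, {"x": 0, "y": 0, "z": 0, "yaw": 0}, {"x": 0, "y": 0, "z": 0, "yaw": 0}]' --gripper -1

```text
clock: 3.05
eef_pos: [0.5197, -0.3301, 0.0736]
tool_rot: [0.718, 0.696, 0.0, 0.001]
ft_force: [0.3, -0.5, 5.7]
grip_width: 0.0316
grasp_force: 60.5
```

move_arm --motion '[{"x": 1, "y": 0, "z": 0, "yaw": 0}, {"x": 2, "y": 0, "z": 0, "yaw": 0}, {"x": 3, "y": 0, "z": 0, "yaw": 0}, {"x": 4, "y": 0, "z": 0, "yaw": 0}, {"x": 5, "y": 0, "z": 0, "yaw": 0}, {"x": 6, "y": 0, "z": 0, "yaw": 0}, {"x": 7, "y": 0, "z": 0, "yaw": 0}, {"x": 8, "y": 0, "z": 0, "yaw": 0}, {"x": 9, "y": 0, "z": 0, "yaw": 0}, {"x": 10, "y": 0, "z": 0, "yaw": 0}, {"x": 11, "y": 0, "z": 0, "yaw": 0}, {"x": 12, "y": 0, "z": 0, "yaw": 0}, {"x": 13, "y": 0, "z": 0, "yaw": 0}, {"x": 13.5, "y": 0, "z": 0, "yaw": 0}, {"x": 13.5, "y": 0, "z": 0, "yaw": 0}]'

```text
clock: 4.92
eef_pos: [0.5245, -0.1956, 0.0736]
tool_rot: [0.718, 0.696, -0.0, 0.002]
ft_force: [0.8, -4.9, 5.8]
grip_width: 0.0312
grasp_force: 60.6
```

```bash
python3 - <<'E'
from h import *
m=bot.camera_model('wrist');im=bot.camera('wrist')
a=np.clip(im.astype(float)*2,0,255).astype('uint8');cv2.imwrite('pics/w2.png',a)
for c in ['wrist','top']:
    if c=='top': bot.camera(c); m=bot.camera_model(c)
    for d in bot.cut_out(c,'knob_a')[:3]:print(d['score'],d['centre'],px2w(m,[d['centre'][::-1]],.023))
E
```

```text
0.94 [44.7, 243.9] [[ 0.51913529 -0.08809618  0.023     ]]
0.63 [103.9, 255.2] [[ 0.52481809 -0.12258137  0.023     ]]
0.69 [193.1, 326.8] [[ 0.53120886 -0.12806316  0.023     ]]
0.63 [197.8, 313.1] [[ 0.52045765 -0.09528681  0.023     ]]
```

View pics/w2.png

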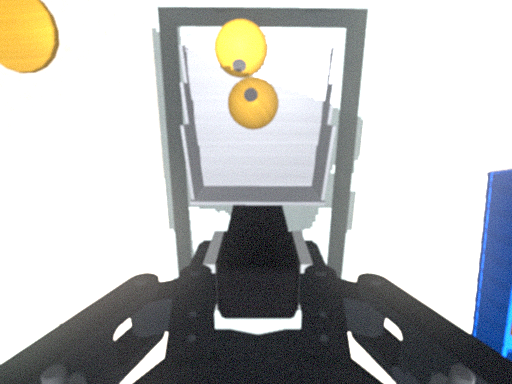

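move_arm --motion '[{"x": 0.3, "y": 0, "z": 0, "yaw": 0}, {"x": 0.6, "y": 0, "z": 0, "yaw": 0}, {"x": 0.6, "y": 0, "z": 0, "yaw": 0}]'

```text
clock: 5.5
eef_pos: [0.5246, -0.1901, 0.0736]
tool_rot: [0.719, 0.696, -0.0, 0.002]
ft_force: [0.8, -5.8, 5.7]
grip_width: 0.0315
grasp_force: 60.6
```

move_arm --motion '[{"x": -0.1, "y": 0, "z": -0.3, "yaw": 0}, {"x": -0.1, "y": 0, "z": -0.8, "yaw": 0}, {"x": -0.1, "y": 0, "z": -1.4, "yaw": 0}, {"x": -0.1, "y": 0, "z": -2, "yaw": 0}, {"x": -0.1, "y": 0, "z": -2, "yaw": 0}]'

```text
clock: 6.12
eef_pos: [0.5235, -0.1896, 0.0929]
tool_rot: [0.718, 0.696, 0.0, 0.0]
ft_force: [-0.3, -2.4, -3.2]
grip_width: 0.0316
grasp_force: 60.3
```

```bash
python3 - <<'E'
from h import *
m=bot.camera_model('wrist');im=bot.camera('wrist')
a=np.clip(im.astype(float)*1.5,0,255).astype('uint8');b=bot.camera('side')
b=cv2.resize(np.clip(b[70:210,200:340].astype(float)*2,0,255).astype('uint8'),(384,384))
cv2.imwrite('pics/w3.png',np.hstack([a[:,80:450],b]))
for d in bot.cut_out('wrist','knob_a')[:3]:print(d['score'],d['centre'],px2w(m,[d['centre'][::-1]],.043))
E
```

```text
0.77 [58.3, 242.7] [[ 0.51698595 -0.08955842  0.043     ]]
0.63 [114.8, 255.7] [[ 0.52382831 -0.1231218   0.043     ]]
```

View pics/w3.png

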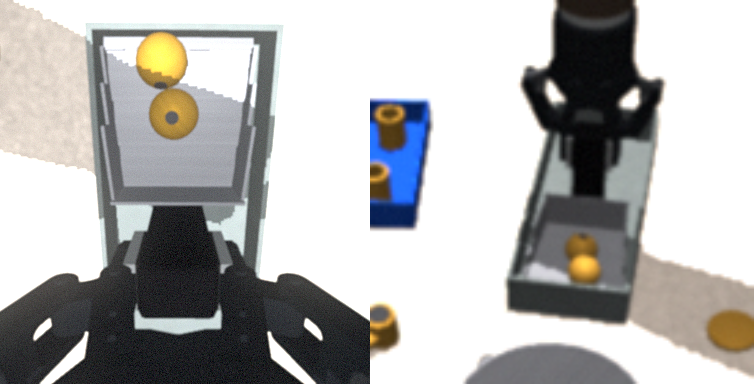

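move_arm --motion '[{"x": -0.1, "y": 0, "z": -0.6, "yaw": 0}, {"x": -0.1, "y": 0, "z": -1.6, "yaw": 0}, {"x": 0.0, "y": 0, "z": -2.6, "yaw": 0}, {"x": 0.7, "y": 0, "z": -3.1, "yaw": 0}, {"x": 1.8, "y": 0, "z": -3.2, "yaw": 0}, {"x": 3.0, "y": 0, "z": -3.2, "yaw": 0}, {"x": 4.2, "y": 0, "z": -3.2, "yaw": 0}, {"x": 5.2, "y": 0, "z": -2.9, "yaw": 0}, {"x": 5.9, "y": 0, "z": -2.4, "yaw": 0}, {"x": 6.2, "y": 0, "z": -1.8, "yaw": 0}, {"x": 6.2, "y": 0, "z": -1.4, "yaw": 0}]'

```text
clock: 7.65
eef_pos: [0.5263, -0.1306, 0.1104]
tool_rot: [0.719, 0.695, -0.001, 0.004]
ft_force: [-9.7, -10.2, 28.3]
grip_width: 0.0306
grasp_force: 64.4
```

```bash
python3 - <<'E'
from h import *
m=bot.camera_model('wrist');im=bot.camera('wrist')
o=bot.get_obs();print(o['eef_pos'],o['ft_force'],o['clock'])
a=np.clip(im.astype(float)*1.5,0,255).astype('uint8');b=bot.camera('side')
b=cv2.resize(np.clip(b[70:210,200:340].astype(float)*2,0,255).astype('uint8'),(384,384))
cv2.imwrite('pics/w4.png',np.hstack([a[:,80:450],b]))
for d in bot.cut_out('wrist','knob_a')[:3]:print(d['score'],d['centre'],px2w(m,[d['centre'][::-1]],.063))
E
```

```text
[ 0.52627502 -0.13082195  0.11021873] [-7.36367711 -7.71956407 18.61813929] 7.7
0.88 [151.5, 257.1] [[ 0.52708978 -0.0875358   0.063     ]]
0.65 [101.7, 244.8] [[ 0.52043908 -0.05624963  0.063     ]]
```

View pics/w4.png

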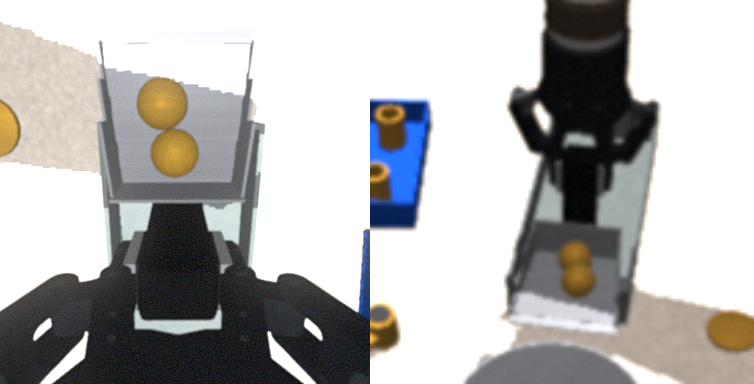

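move_arm --motion '[{"x": 0, "y": 0, "z": 0.3, "yaw": 0}, {"x": 0, "y": 0, "z": 0.6, "yaw": 0}, {"x": 0, "y": 0, "z": 0.9, "yaw": 0}, {"x": 0, "y": 0, "z": 0.9, "yaw": 0}]'

```text
clock: 8.3
eef_pos: [0.5274, -0.1358, 0.1046]
tool_rot: [0.72, 0.694, -0.003, 0.009]
ft_force: [-11.5, -17.9, 30.2]
grip_width: 0.0313
grasp_force: 65.6
```

```bash
python3 - <<'E'
from h import *
m=bot.camera_model('wrist');im=bot.camera('wrist')
o=bot.get_obs();print(o['eef_pos'],o['ft_force'],o['clock'])
for d in bot.cut_out('wrist','knob_a')[:3]:print(d['score'],d['centre'],px2w(m,[d['centre'][::-1]],.063))
E
```

```text
[ 0.52742638 -0.13580976  0.10462216] [-10.67184264 -18.04901522  29.91532738] 8.35
0.89 [107.0, 242.9] [[ 0.52087172 -0.06499087  0.063     ]]
0.76 [157.5, 254.8] [[ 0.52688708 -0.09601101  0.063     ]]
```

move_arm --motion '[{"x": 0, "y": 0, "z": -0.4, "yaw": 0}, {"x": 0, "y": 0, "z": -1.2, "yaw": 0}, {"x": 0.2, "y": 0, "z": -2.4, "yaw": 0}, {"x": 0.4, "y": 0, "z": -3.8, "yaw": 0}, {"x": 0.7, "y": 0, "z": -5.2, "yaw": 0}, {"x": 1.2, "y": 0, "z": -6.6, "yaw": 0}, {"x": 1.8, "y": 0, "z": -8, "yaw": 0}, {"x": 2.5, "y": 0, "z": -9, "yaw": 0}, {"x": 3.2, "y": 0, "z": -9.6, "yaw": 0}, {"x": 3.6, "y": 0, "z": -9.8, "yaw": 0}, {"x": 3.8, "y": 0, "z": -9.8, "yaw": 0}]'

```text
clock: 9.78
eef_pos: [0.5265, -0.0893, 0.195]
tool_rot: [0.718, 0.696, -0.0, -0.0]
ft_force: [-0.8, -0.2, -4.8]
grip_width: 0.0318
grasp_force: 60.5
```

```bash
python3 - <<'E'
from h import *
o=bot.get_obs();m=bot.camera_model('wrist');im=bot.camera('wrist')
print(o['eef_pos'],o['ft_force'],o['clock'])
for d in bot.cut_out('wrist','knob_a')[:3]:print(d['score'],d['centre'],px2w(m,[d['centre'][::-1]],.143))
a=np.clip(im.astype(float)*1.5,0,255).astype('uint8');b=bot.camera('side')
bb=cv2.resize(np.clip(b[70:260,180:370].astype(float)*2,0,255).astype('uint8'),(384,384))
cv2.imwrite('pics/w5.png',np.hstack([a[:,80:450],bb]))
m=bot.camera_model('side')
for d in bot.cut_out('side','knob_a')[:3]:print(d['score'],d['centre'])
E
```

```text
[ 0.52645852 -0.08932416  0.19502436] [-0.84257913 -0.20751339 -4.8310481 ] 9.775
0.79 [160.3, 254.1] [[ 0.52471186 -0.05255867  0.143     ]]
0.59 [106.2, 240.5] [[ 0.51716121 -0.01727285  0.143     ]]
0.57 [154.6, 277.4]
```

View pics/w5.png

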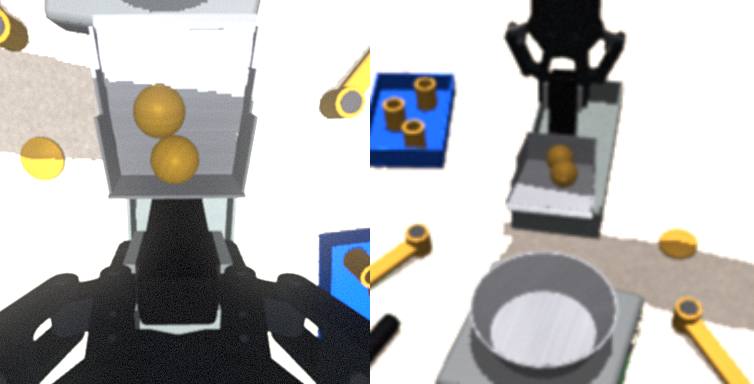

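```bash
python3 - <<'E'
from h import *
m=bot.camera_model('wrist')
for uv,w in ([[175,20],[338,20]],.1),([[190,193],[322,193]],.084):
  for z in np.arange(.11,.2,.01):
    p=px2w(m,uv,z);print(w,round(z,3),np.linalg.norm(p[1]-p[0]).round(4),p.mean(0).round(3))
m=bot.camera_model('side');T=np.array(m['world_from_camera'])
# side-view ray of front ball
print(T[:3,3]);
for z in (.13,.14,.15,.16):print(z,px2w(m,[[277.4,154.6]],z).round(3))
m=bot.camera_model('top');bot.camera('top')
d=bot.cut_out('top','scale_bowl')[0];k=d['mask'].astype('uint8')
print(d['score'],d['centre'],px2w(m,[d['centre'][::-1]],.06))
E
```

```text
0.1 0.11 0.1137 [0.529 0.04  0.11 ]
0.1 0.12 0.1087 [0.529 0.037 0.12 ]
0.1 0.13 0.1037 [0.529 0.035 0.13 ]
0.1 0.14 0.0987 [0.529 0.032 0.14 ]
0.1 0.15 0.0937 [0.529 0.03  0.15 ]
0.1 0.16 0.0887 [0.529 0.027 0.16 ]
0.1 0.17 0.0837 [0.529 0.025 0.17 ]
0.1 0.18 0.0787 [0.529 0.022 0.18 ]
0.1 0.19 0.0737 [0.529 0.02  0.19 ]
0.084 0.11 0.1074 [ 0.525 -0.086  0.11 ]
0.084 0.12 0.1027 [ 0.525 -0.083  0.12 ]
0.084 0.13 0.098 [ 0.525 -0.08   0.13 ]
0.084 0.14 0.0933 [ 0.525 -0.077  0.14 ]
0.084 0.15 0.0886 [ 0.525 -0.074  0.15 ]
0.084 0.16 0.0838 [ 0.525 -0.071  0.16 ]
0.084 0.17 0.0791 [ 0.526 -0.068  0.17 ]
0.084 0.18 0.0744 [ 0.526 -0.065  0.18 ]
0.084 0.19 0.0697 [ 0.526 -0.062  0.19 ]
[0.45136415 0.72635389 0.83474356]
0.13 [[ 0.517 -0.051  0.13 ]]
0.14 [[ 0.516 -0.04   0.14 ]]
0.15 [[ 0.515 -0.029  0.15 ]]
0.16 [[ 0.514 -0.018  0.16 ]]
0.87 [200.3, 215.9] [[0.51398879 0.1297735  0.06      ]]
```

move_arm --motion '[{"x": 0, "y": -0.3, "z": 0, "yaw": 0}, {"x": 0, "y": -0.8, "z": 0, "yaw": 0}, {"x": 0, "y": -0.8, "z": 0, "yaw": 0}, {"x": 1.2, "y": -0.8, "z": 0, "yaw": 0}, {"x": 4.2, "y": -0.8, "z": 0, "yaw": 0}, {"x": 9, "y": -0.8, "z": 0, "yaw": 0}, {"x": 14.5, "y": -0.8, "z": 0, "yaw": 0}, {"x": 10.5, "y": -0.8, "z": 0, "yaw": 0}, {"x": 6.5, "y": -0.8, "z": 0, "yaw": 0}, {"x": 6.5, "y": -0.8, "z": 0, "yaw": 0}, {"x": 6.5, "y": -0.8, "z": 0, "yaw": 0}]'

```text
clock: 11.45
eef_pos: [0.521, -0.0237, 0.1957]
tool_rot: [0.718, 0.696, 0.001, -0.0]
ft_force: [-0.0, 0.2, -2.0]
grip_width: 0.0314
grasp_force: 60.7
```

```bash
python3 - <<'E'
from h import *
o=bot.get_obs();print(o['eef_pos'],o['ft_force'],o['clock'])
b=[]
for c in ('wrist','side','top'):
    im=bot.camera(c);b.append(np.clip(im.astype(float)*1.6,0,255).astype('uint8'))
    for d in bot.cut_out(c,'knob_a')[:3]:print(c,d['score'],d['centre'])
cv2.imwrite('pics/w6.png',np.hstack([b[0][:,80:450],cv2.resize(b[1][70:300,170:380],(384,384))]))
E
```

```text
[ 0.52103717 -0.02374415  0.19574603] [-0.01119088  0.17884814 -2.00641902] 11.45
wrist 0.82 [5.7, 262.8]
wrist 0.71 [8.0, 220.0]
side 0.57 [232.1, 259.8]
side 0.53 [216.9, 278.5]
top 0.74 [189.7, 241.5]
top 0.57 [189.0, 200.5]
```

View pics/w6.png

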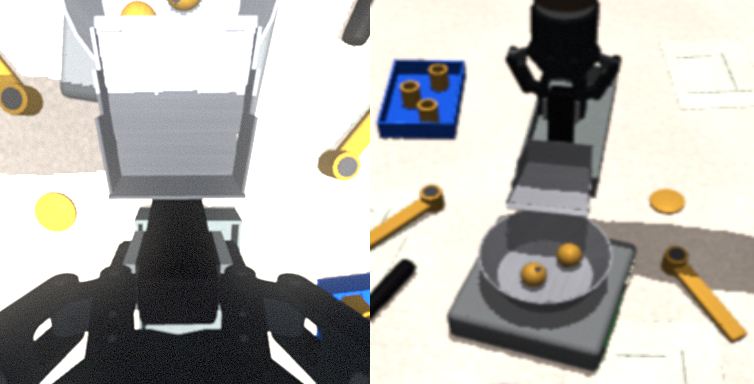

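move_arm --motion '[{"x": -2, "y": -1, "z": 0, "yaw": 0}, {"x": -6, "y": -3, "z": 0, "yaw": 0}, {"x": -10, "y": -5, "z": 0, "yaw": 0}, {"x": -14, "y": -7, "z": 0, "yaw": 0}, {"x": -18, "y": -9, "z": 0, "yaw": 0}, {"x": -22, "y": -11, "z": 0, "yaw": 0}, {"x": -26, "y": -13, "z": 0, "yaw": 0}, {"x": -28, "y": -13.7, "z": 1, "yaw": 0}, {"x": -28, "y": -13.7, "z": 4, "yaw": 0}, {"x": -28, "y": -13.7, "z": 7, "yaw": 0}, {"x": -28, "y": -13.7, "z": 10, "yaw": 0}, {"x": -28, "y": -13.7, "z": 11, "yaw": 0}, {"x": -28, "y": -13.7, "z": 11, "yaw": 0}]'

```text
clock: 13.38
eef_pos: [0.3749, -0.2997, 0.0852]
tool_rot: [0.718, 0.696, -0.0, -0.0]
ft_force: [0.5, 0.3, -2.7]
grip_width: 0.0315
grasp_force: 60.7
```

move_arm --motion '[{"x": 0, "y": 0, "z": 0.3, "yaw": 0}, {"x": 0, "y": 0, "z": 0.6, "yaw": 0}, {"x": 0, "y": 0, "z": 0.9, "yaw": 0}, {"x": 0, "y": 0, "z": 0.9, "yaw": 0}]'

```text
clock: 13.88
eef_pos: [0.3748, -0.2999, 0.0762]
tool_rot: [0.718, 0.696, -0.0, -0.0]
ft_force: [-0.7, -0.1, -2.8]
grip_width: 0.0313
grasp_force: 60.7
```

move_arm --motion '[{"x": 0, "y": 0, "z": 0.2, "yaw": 0}, {"x": 0, "y": 0, "z": 0.4, "yaw": 0}, {"x": 0, "y": 0, "z": 0.5, "yaw": 0}, {"x": 0, "y": 0, "z": 0.5, "yaw": 0}]'

```text
clock: 14.38
eef_pos: [0.3748, -0.2999, 0.0712]
tool_rot: [0.718, 0.696, -0.0, -0.0]
ft_force: [0.3, -0.2, -3.6]
grip_width: 0.0313
grasp_force: 60.7
```

move_arm --motion '[{"x": 0, "y": 0, "z": 0.2, "yaw": 0}, {"x": 0, "y": 0, "z": 0.4, "yaw": 0}, {"x": 0, "y": 0, "z": 0.6, "yaw": 0}, {"x": 0, "y": 0, "z": 0.6, "yaw": 0}]'

```text
clock: 14.88
eef_pos: [0.3752, -0.3004, 0.0689]
tool_rot: [0.718, 0.696, 0.0, 0.001]
ft_force: [-6.5, 4.6, 24.6]
grip_width: 0.0314
grasp_force: 64.2
```

move_arm --motion '[{"x": 0, "y": 0, "z": -0.3, "yaw": 0}, {"x": 0, "y": 0, "z": -0.4, "yaw": 0}]'

```text
clock: 15.12
eef_pos: [0.3751, -0.3001, 0.0695]
tool_rot: [0.718, 0.696, 0.0, 0.0]
ft_force: [0.1, 0.3, -3.2]
grip_width: 0.0313
grasp_force: 60.9
```

move_arm --motion '[{"x": 0, "y": 0, "z": 0, "yaw": 0}, {"x": 0, "y": 0, "z": 0, "yaw": 0}, {"x": 0, "y": 0, "z": 0, "yaw": 0}, {"x": 0, "y": 0, "z": 0, "yaw": 0}, {"x": 0, "y": 0, "z": 0, "yaw": 0}, {"x": 0, "y": 0, "z": 0, "yaw": 0}]' --gripper 1

```text
clock: 15.88
eef_pos: [0.3749, -0.2999, 0.0693]
tool_rot: [0.718, 0.696, -0.0, -0.0]
ft_force: [0.2, 0.5, -0.1]
grip_width: 0.0856
grasp_force: 0.0
```

move_arm --motion '[{"x": 0, "y": 0, "z": -2, "yaw": 0}, {"x": 0, "y": 0, "z": -6, "yaw": 0}, {"x": 0, "y": 0, "z": -11, "yaw": 0}, {"x": 0, "y": 0, "z": -15, "yaw": 0}, {"x": 0, "y": 0, "z": -15, "yaw": 0}, {"x": 0, "y": 0, "z": -15, "yaw": 0}]'

```text
clock: 16.62
eef_pos: [0.3745, -0.2997, 0.2187]
tool_rot: [0.718, 0.696, -0.0, -0.0]
ft_force: [0.5, -0.0, -0.3]
grip_width: 0.0856
grasp_force: 0.0
```

```bash
python3 - <<'E'
from h import *
o=bot.get_obs();print(o['eef_pos'],o['ft_force'],o['clock'],o['grip_width'])
for c in ('wrist','side','top'):
    bot.camera(c);m=bot.camera_model(c)
    for n,z in (('knob_a',.075),('scoop',.02),('scale_bowl',.06)):
        for d in bot.cut_out(c,n)[:3]:
            r,k=np.where(d['mask']);print(c,n,d['score'],d['centre'],px2w(m,[d['centre'][::-1]],z).round(3),[k.min(),k.max(),r.min(),r.max()])
m=bot.camera_model('wrist')
# predicted pixels of an upright scoop: rim of post top, lip corners
T=np.linalg.inv(m['world_from_camera'])
X=lambda a,b,h:[.375+a*.032+b,-.3+a-b*.032,h]
P=np.float64([X(-.012,-.016,.115),X(-.012,.016,.115),X(.115,-.05,.01),X(.115,.05,.01)])
print(cv2.projectPoints(P,cv2.Rodrigues(T[:3,:3])[0],T[:3,3],m['K'],np.array(m['dist']))[0].reshape(-1,2).round())
E
```

```text
[ 0.37453509 -0.29968568  0.21869323] [ 0.53670545 -0.04033601 -0.27716974] 16.625 0.08562942651659783
wrist scoop 0.98 [111.3, 256.9] [[ 0.375 -0.233  0.02 ]] [np.int64(213), np.int64(302), np.int64(57), np.int64(191)]
side knob_a 0.53 [219.2, 278.6] [[0.496 0.104 0.075]] [np.int64(271), np.int64(285), np.int64(216), np.int64(229)]
side knob_a 0.48 [240.3, 257.1] [[0.536 0.168 0.075]] [np.int64(250), np.int64(263), np.int64(235), np.int64(248)]
side scoop 0.64 [142.6, 334.4] [[ 0.37  -0.244  0.02 ]] [np.int64(313), np.int64(349), np.int64(104), np.int64(165)]
side scale_bowl 0.64 [244.0, 268.8] [[0.511 0.164 0.06 ]] [np.int64(212), np.int64(315), np.int64(194), np.int64(291)]
top knob_a 0.74 [208.6, 221.2] [[0.494 0.116 0.075]] [np.int64(216), np.int64(228), np.int64(201), np.int64(214)]
top knob_a 0.49 [185.3, 195.6] [[0.547 0.174 0.075]] [np.int64(189), np.int64(202), np.int64(184), np.int64(195)]
top scoop 0.87 [257.3, 374.3] [[ 0.378 -0.237  0.02 ]] [np.int64(346), np.int64(415), np.int64(237), np.int64(278)]
top scoop 0.46 [187.3, 197.5] [[0.549 0.18  0.02 ]] [np.int64(190), np.int64(203), np.int64(183), np.int64(196)]
top scale_bowl 0.71 [200.0, 215.0] [[0.515 0.132 0.06 ]] [np.int64(167), np.int64(260), np.int64(152), np.int64(246)]
[[240. 204.]
 [276. 204.]
 [214.  66.]
 [303.  66.]]
```

```bash
python3 -c "
from workcell import bot
print(bot.job_done())"
```

```text
the job is handed in; nothing more can be done
None
```

Job handed in: the last pictures show both knobs in the bowl on the scale and the scoop released and standing upright on the bench; no verdict came back.

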